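# Shut the balance's draught shield and zero it

## Robot

A 6-joint arm with a two-finger parallel gripper is mounted at the origin on the work surface. World frame = base frame: x ahead of the robot, y to its left, z up, the work surface at z = 0. Lengths are in m, angles in rad, forces in N, time in s.
With the tool pointing down it reaches from about 0.375 to 0.9 m from the base axis. Payload 3.1 kg.
Tool frame: the origin (TCP) lies at the very end of the fingers, on their centre line; the grasp point (between the pads) lies 19 mm behind it; z points along the fingers, y is the line along which they close (so a half turn about z gives the same grasp; the last joint's range is limited). The gripper opens to 85 mm and grips with 20 to 120 N. Pads are 22 mm wide; open, the fingers measure 114 mm over their backs; the gripper's body (76 mm by 85 mm) begins 54 mm behind the grasp point. The pads swing forward as they close: fully open they stand 13 mm farther back than shut.
Start: joints at [0.967, 0.527, 1.433, -0, 1.181, -0.178], TCP at [0.258, 0.569, 0.231] pointing down, gripper open.
Joint ranges: [-3.08, 3.08], [-0.75, 2.2], [0.22, 2.44], [-1.43, 4.57], [0, 2.65], [-2.85, 2.85]. Speed limits (rad/s): [2.79, 2.79, 3.14, 3.14, 3.14, 3.14].

## Interface

Orientations are given as a unit quaternion [w, x, y, z].
In Python, from rig import ctrl gives the robot as it stands.
- The arm moves only by the shell command python3 -m crank 'ROWS'. ROWS is JSON, one flat list of numbers, 7 for each row, row after row: the turn, a rotation vector about the tool's x, y, z in rad, then the shift along the tool's x, y, z in m, then the opening, from 0 (shut) to 1 (fully open). In form: [ax, ay, az, x, y, z, gripper, ax, ay, az, x, y, z, gripper, ...]. A call has 1 to 20 rows; each row shifts and turns the commanded pose from where the row before left it, along the tool's axes as they then stand; what a row does not reach is not made up. A row lasts 1/10 s, in which the tool goes at most 50 mm and 8.59 degrees, less where a joint would pass 70% of its speed; a pose out of reach is approached as far as the arm can. A call with a gripper value outside its range is refused whole. The fingers move at their own pace and stop on an object; the grip force is fixed at half the most. Time passes only in rows, so rows that do not move let the fingers close. It gives the time, the measured TCP pose, the force, the opening and the grip force at its end, in the units of the state.
- ctrl.get_state(): the state, without advancing time (a new reading comes with each control period).
- ctrl.grab_frame(name): name is "scene" or "top" or "wrist"; returns a dict with "img" (420x560x3 uint8, red, green, blue), "depth" (420x560 float32, m along the optical axis (not along the pixel's ray), 0 where there is no reading), "fx", "fy", "cx", "cy" (pixels), "origin" and "orientation" of the camera in the world. Camera axes: x right, y up, looking along -z (the intrinsics and any distortion apply to the point x, -y, -z); pixel columns grow to the right and rows downward; lengths in m; the calibration is good to about 2 mm. A picture is of the moment at which its call begins.
- ctrl.hand_in(): hands the job in; it is judged then, once.
The state is a dict: "time_s": time; "joint_pos": joint angles; "joint_vel": joint speeds; "effort": joint torques, N m; "eef_pos": TCP position; "eef_rot": TCP orientation; "wrist_force": force on the tool from outside, world axes, zero at the start; "ft_torque": the same for the moment, N m; "width": opening from 0.0 (shut) to 1.0 (fully open); "grasp_force": force on a finger pad.
Only numpy, scipy, OpenCV 4.12 (cv2) and the standard library are available. Lean on these libraries where they do the work, as an engineer would, in place of code of your own. Each camera call takes 0.05 s, during which the arm holds its last target. There are 200 camera calls.

## Task

The mixing cup for the next batch of resin already stands on the balance. Push the balance's sliding top window fully shut by its finger bar, to keep the fan's draught out, then lightly press the zero key, the second from the right in the row of four as you face the display, and let it spring back up. Only touch with the fingertips, gripping nothing: do not press any other key, do not shove or lift the balance, do not disturb the cup, and leave everything else on the bench where it is.

Things in the scene. Friction and masses are not known exactly. Their poses are not given: they have to be found in the camera images.
- scale: Laboratory-type balance, loose on the bench on rubber feet, about 2 kg; white housing 290 mm deep (x) x 200 mm wide (y), flat top 50 mm above the bench. Origin: centre of its underside. +x runs from its front (keys, robot's side) to its back, y to the left as you face the display. A level panel with four keys (x = -118 mm) is in front, then a sloping display (x -90 to -36 mm, up to 70 mm high).
- pan (a point): Centre of the balance's steel weighing pan (104 mm across), on its top face 58 mm above the bench; balance x = 54 mm. Round it stands a clear square draught shield, balance x -32 to 140 mm, y -92 to 92 mm, its walls reaching 140 mm above the bench. The shield's roof is the sliding window.
- window (a joint): How far the shield's top window is open, m: 0 fully shut (at its stop), up to 0.10. It slides towards the balance's back (+x) to open, towards its front (-x) to shut, stays where it is left and takes about 1.2 N to move. Clear pane 176 x 170 x 5 mm with a grey frame, upper face 146 mm above the bench; it cannot be lifted off.
- finger_bar (a point): Centre of the upright black finger bar on the window, 70 mm long (along the balance's y), 10 mm thick (along x), standing 17 mm proud of the window's upper face. This point is 9 mm above the window's upper face and 8 mm below the bar's top, and moves with the window. The bar is 16 mm from the window's front edge; behind it (+x) the pane is bare for 155 mm.
- key_zero (a joint): Travel of the zero key (second from the right as you face the display, balance y = -21 mm), m: 0 up, 0.004 fully down. It is a sprung key: about 1 N starts it, 4.4 N holds it fully down, 0.0025 makes its contact; it springs back when let go.
- top_zero (a point): Centre of the top face of the zero key. Every key is grey, 24 mm wide (y) x 15 mm (x), its top 5 mm above the panel and 55.5 mm above the bench; the keys are 42 mm apart, centre to centre.
- key_power (a joint): Travel of the power key (far left, balance y = +63 mm); like the zero key. Leave alone.
- key_mode (a joint): Travel of the mode key (second from the left, balance y = +21 mm); like the zero key. Leave alone.
- key_print (a joint): Travel of the print key (far right, balance y = -63 mm); like the zero key. Leave alone.
- cup: White plastic mixing cup, 52 mm across the rim, 42 mm high, loose on the pan inside the shield. Origin: centre of its underside.
- resin_a: White bottle, 46 mm across, 105 mm high, upright beside the balance. Origin: centre of its underside.
- resin_b: White bottle, 46 mm across, 105 mm high, upright beside the balance. Origin: centre of its underside.
- jar_a: Small glass paint jar, 36 mm across, 45 mm high, beside the balance. Origin: centre of its underside.
- jar_b: Small glass paint jar, 36 mm across, 45 mm high, beside the balance. Origin: centre of its underside.
- tape: Roll of tape lying flat, 90 mm across, 22 mm high. Origin: centre of its underside.
- screwdriver: Screwdriver lying on the bench, 180 mm long along its x.
- knife: Slim hobby knife lying on the bench, 145 mm long along its x, 9 mm thick.
- model_robot: Model robot standing on its feet, 155 mm high, about 95 mm wide (y) and 50 mm deep (x). Origin: centre of its underside.
Things that resemble listed ones, but are neither listed nor needed, are in the scene too. What is shaped like the cup but red is not meant.

How it is judged:
By the outcome, as a careful person would: the job done as asked, in the order asked, and still so for the second after the job is handed in, with the robot touching nothing.
It also fails if it takes over 40 s, if anything falls off the work surface, if the arm or the gripper's body presses on something with over 40 N, if the wrist force passes 120 N, or if a joint passes its speed limit or range.

## Working session

There is one attempt and no reset: what is moved stays moved. The work goes in short steps, Python scripts to look and compute and a shell command to move; the robot and the scene stay as the last step left them, time stands still between calls to the robot, and variables do not carry over. Pictures are saved under pics/ and viewed, at most 10 in all, crops included, and the job is handed in when it is done.

```bash
ls; mkdir -p pics; cat > h.py <<'E'
import numpy as np, cv2
from scipy.spatial.transform import Rotation as R
from rig import ctrl
def q2R(q): return R.from_quat([q[1],q[2],q[3],q[0]])
def shot(n,save=None):
    f=ctrl.grab_frame(n)
    if save: cv2.imwrite('pics/'+save,f['img'][:,:,::-1])
    np.savez('last_'+n+'.npz',**f)
    return f
def load(n): return dict(np.load('last_'+n+'.npz'))
def ray(f,u,v):
    d=np.array([(u-f['cx'])/f['fx'],-(v-f['cy'])/f['fy'],-1.])
    return np.array(f['origin']),q2R(f['orientation']).apply(d)
def onz(f,u,v,z):
    o,d=ray(f,u,v); return o+d*(z-o[2])/d[2]
def dep(f,u,v):
    o,d=ray(f,u,v); return o+d*f['depth'][int(v),int(u)]
def proj(f,p):
    c=q2R(f['orientation']).inv().apply(np.array(p)-f['origin'])
    return f['cx']+f['fx']*c[0]/-c[2], f['cy']+f['fy']*c[1]/c[2]
E
python3 - <<'E'
from h import *
for n in ('scene','top'):
    f=shot(n,n+'0.png'); print(n,{k:f[k] for k in f if k not in('img','depth')})
s=ctrl.get_state(); print(s)
E
```

```text
pics
scene {'fx': 466.7096671989463, 'fy': 466.7096671989463, 'cx': 275.9251057417586, 'cy': 211.68288175232738, 'origin': array([ 1.41579539e+00, -1.39918628e-03,  8.42711108e-01]), 'orientation': array([0.65833516, 0.30564644, 0.27652398, 0.62984884])}
top {'fx': 463.68746636180924, 'fy': 463.68746636180924, 'cx': 267.0796336301361, 'cy': 211.95252757923024, 'origin': array([0.43690241, 0.05486632, 1.05197874]), 'orientation': array([-0.65231268, -0.07142185,  0.07759799,  0.75057687])}
{'time_s': 0.1, 'joint_pos': array([ 9.66540182e-01,  5.28377877e-01,  1.43380369e+00,  3.77029734e-05,
        1.18139693e+00, -1.78507652e-01]), 'joint_vel': array([-0.00134889, -0.00332816, -0.00275688, -0.00012388,  0.00147641,
        0.00047247]), 'effort': array([-1.00763125e-03, -4.43305171e+01, -1.78585678e+01, -2.46439167e-04,
        3.86791697e-03, -2.27881650e-06]), 'eef_pos': array([0.25771577, 0.56867206, 0.23041921]), 'eef_rot': array([-3.94879713e-04,  2.11277045e-01,  9.77425713e-01, -9.11186709e-04]), 'wrist_force': array([ 0.42195813, -0.13375222,  0.51105897]), 'ft_torque': array([ 0.02483188, -0.00885714, -0.00924909]), 'grasp_force': 0.0, 'width': 0.9990342270712853}
```

View pics/top0.png

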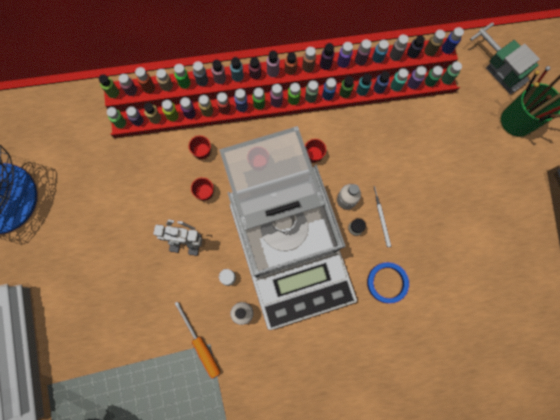

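View pics/scene0.png

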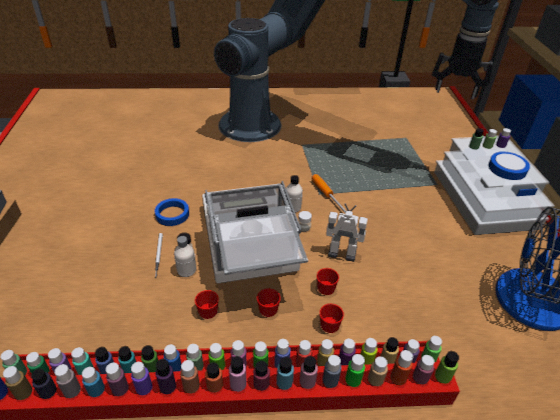

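The top view shows the balance at about (290,230). Its display is at (302,280), the four keys run from (281,313) to (337,295), and the black finger bar is at (283,209). The window is open towards the back. In the scene view, the white device with the blue disc at (500,180) is a different instrument, since it has no shield. Next I'll enlarge the balance to confirm the keys and the bar.

```bash
python3 - <<'E'
from h import *
f=load('top'); im=f['img'][:,:,::-1]
c=cv2.resize(im[120:335,215:365],None,fx=4,fy=4,interpolation=cv2.INTER_CUBIC)[:,:]
c=cv2.resize(im[185:335,220:365],None,fx=4,fy=4,interpolation=cv2.INTER_CUBIC)
cv2.imwrite('pics/crop0.png',c)
g=cv2.cvtColor(im,cv2.COLOR_BGR2GRAY)
# dark key panel and bar
m=(g<60).astype(np.uint8); m[:190]=0;m[335:]=0;m[:,:230]=0;m[:,362:]=0
for q in cv2.findContours(m,cv2.RETR_EXTERNAL,cv2.CHAIN_APPROX_NONE)[0]:
    if cv2.contourArea(q)>30: print('dark',cv2.contourArea(q),cv2.minAreaRect(q))
    if cv2.contourArea(q)>800:
        pm=np.zeros_like(m); cv2.fillPoly(pm,[cv2.convexHull(q)],1)
        pm=cv2.erode(pm,np.ones((3,3)))
        k=((g>75)&(pm>0)).astype(np.uint8)
        n,l,st,ce=cv2.connectedComponentsWithStats(k)
        for i in range(1,n):
            if st[i,4]>15: print('key',st[i,4],ce[i],onz(f,*ce[i],0.0555), dep(f,*ce[i]))
E
```

```text
dark 49.0 ((240.50003051757812, 313.0000305175781), (7.77817440032959, 7.77817440032959), 45.0)
dark 1520.5 ((308.6923828125, 303.34130859375), (19.54106903076172, 84.46186828613281), 72.2842025756836)
key 86 [337.         294.13953488] [ 0.45252564 -0.09067592  0.0555    ] [ 0.45253007 -0.09071717  0.0552176 ]
key 87 [318.29885057 300.29885057] [ 0.44537956 -0.04945041  0.0555    ] [ 0.44540056 -0.04970894  0.05303049]
key 89 [299.43820225 306.52808989] [ 0.43817314 -0.00807588  0.0555    ] [ 0.43817332 -0.00808465  0.0553612 ]
key 89 [280.43820225 312.52808989] [0.431509   0.03331221 0.0555    ] [0.43148015 0.03319692 0.05016983]
dark 111.5 ((356.0, 225.5), (13.0, 10.0), 90.0)
dark 133.0 ((282.6423645019531, 208.4555206298828), (5.070674896240234, 33.88404083251953), 72.6459732055664)
```

View pics/crop0.png

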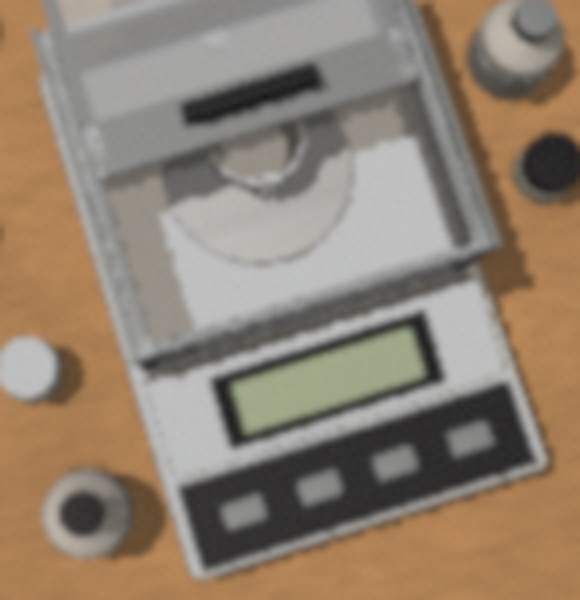

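The crop confirms it. From left to right the keys are power (280,312), mode (299,306), zero (318,300) and print (337,294). The second from the right is at (318,300), so that is the zero key. The finger bar is at (283,208). Next I'll locate the bar and work out the tool move.

```bash
cat >> h.py <<'E'
K=np.array([[0.43151,0.03331],[0.43817,-0.00808],[0.44538,-0.04945],[0.45253,-0.09068]])
yb=K[0]-K[3]; yb/=np.linalg.norm(yb); xb=np.array([yb[1],-yb[0]])
O=K.mean(0)+0.118*xb
def bal(p): d=np.asarray(p)[:2]-O; return d@xb,d@yb
E
python3 - <<'E'
from h import *
f=load('top'); print('yaw',np.arctan2(xb[1],xb[0]),'O',O,'zero',O-.118*xb-.021*yb)
p=onz(f,282.64,208.46,0.158); print('bar top cam',p,bal(p), 'depth',dep(f,282,208))
s=load('scene'); g=cv2.cvtColor(s['img'],cv2.COLOR_RGB2GRAY)
m=(g<60).astype(np.uint8); m[:195]=0;m[225:]=0;m[:,:225]=0;m[:,275:]=0
for q in cv2.findContours(m,cv2.RETR_EXTERNAL,cv2.CHAIN_APPROX_NONE)[0]:
    if cv2.contourArea(q)>30:
        r=cv2.minAreaRect(q); p=onz(s,*r[0],0.156); print(r,p,bal(p))
st=ctrl.get_state(); T=q2R(st['eef_rot']).as_matrix(); print(T)
Tt=np.column_stack([np.r_[-xb,0],np.r_[yb,0],[0,0,-1]])
print('turn',R.from_matrix(T.T@Tt).as_rotvec())
# objects' world positions along path
for n,(u,v) in dict(robot=(180,237),res=(241,313),jar=(228,278),resA=(349,195)).items(): print(n,dep(f,u,v))
E
```

```text
yaw 0.1679331295366251 O [ 0.55823752 -0.0090019 ] zero [ 0.44540754 -0.04942958]
bar top cam [0.63017514 0.00215315 0.158     ] (np.float64(0.07279014527112862), np.float64(-0.001025879937171863)) depth [0.63054907 0.00346102 0.16132943]
((251.96372985839844, 211.22210693359375), (7.846577167510986, 30.912065505981445), 82.56858825683594) [0.63348775 0.00157673 0.156     ] (np.float64(0.07595980509500165), np.float64(-0.0021478803703863427))
[[-9.10723709e-01  4.13014513e-01 -1.15695684e-03]
 [ 4.13015952e-01  9.10722360e-01 -1.61437660e-03]
 [ 3.86905499e-04 -1.94809267e-03 -9.99998028e-01]]
turn [-0.00177568 -0.00095376 -0.59369577]
robot [0.60866221 0.21517386 0.12071432]
res [0.44179176 0.11250712 0.10434609]
jar [0.51912428 0.13450278 0.04516188]
resA [ 0.65634769 -0.14851404  0.08031971]
```

```bash
python3 -m crank '[0,0,-0.085,0,0,-0.012,0, 0,0,-0.085,0,0,-0.012,0, 0,0,-0.085,0,0,-0.012,0, 0,0,-0.085,0,0,-0.012,0, 0,0,-0.085,0,0,-0.012,0, 0,0,-0.085,0,0,-0.012,0, 0,0,-0.084,0,0,-0.005,0]' && python3 -m crank '[0,0,0,-0.015,-0.031,0,0, 0,0,0,-0.015,-0.031,0,0, 0,0,0,-0.015,-0.031,0,0, 0,0,0,-0.015,-0.031,0,0, 0,0,0,-0.015,-0.031,0,0, 0,0,0,-0.015,-0.031,0,0, 0,0,0,-0.015,-0.031,0,0, 0,0,0,-0.015,-0.031,0,0, 0,0,0,-0.015,-0.031,0,0, 0,0,0,-0.015,-0.031,0,0, 0,0,0,-0.015,-0.031,0,0, 0,0,0,-0.015,-0.031,0,0, 0,0,0,-0.015,-0.031,0,0, 0,0,0,-0.015,-0.031,0,0, 0,0,0,-0.015,-0.031,0,0, 0,0,0,-0.015,-0.031,0,0, 0,0,0,-0.015,-0.031,0,0, 0,0,0,-0.015,-0.031,0,0, 0,0,0,-0.015,-0.031,0,0, 0,0,0,-0.015,-0.031,0,0]' && cat >> h.py <<'E'
def where():
    s=ctrl.get_state(); T=q2R(s['eef_rot']).as_matrix(); F=s['wrist_force']
    print('t',round(s['time_s'],2),'bal',np.round(bal(s['eef_pos']),4),'z',round(s['eef_pos'][2],4),'F tool',np.round(T.T@F,2),'w',round(s['width'],3),'yaw err',np.round(R.from_matrix(T.T@np.column_stack([np.r_[-xb,0],np.r_[yb,0],[0,0,-1]])).as_rotvec(),3))
E
python3 -c "
from h import *
where()"
```

```text
time_s: 0.8
eef_pos: [0.2582, 0.5694, 0.3091]
eef_rot: [0.0, -0.086, 0.996, 0.0]
wrist_force: [-0.4, 1.2, -0.3]
width: -0.002
grasp_force: 0.0
time_s: 2.8
eef_pos: [0.658, 0.007, 0.3077]
eef_rot: [-0.001, -0.084, 0.996, 0.0]
wrist_force: [0.3, 1.1, -0.2]
width: 0.001
grasp_force: 0.0
t 2.8 bal [ 0.101  -0.0009] z 0.3077 F tool [-0.49  1.06  0.22] w 0.001 yaw err [ 0.001 -0.001  0.   ]
```

```bash
python3 -m crank '[0,0,0,-0.003,0,0.02,0, 0,0,0,0,0,0.02,0, 0,0,0,0,0,0.02,0, 0,0,0,0,0,0.02,0, 0,0,0,0,0,0.02,0, 0,0,0,0,0,0.015,0, 0,0,0,0,0,0.01,0, 0,0,0,0,0,0.01,0, 0,0,0,0,0,0.005,0, 0,0,0,0,0,0,0]' && python3 - <<'E'
from h import *
where()
f=shot('scene'); c=cv2.resize(f['img'][120:290,170:340,::-1],None,fx=3.5,fy=3.5,interpolation=cv2.INTER_CUBIC); cv2.imwrite('pics/s1.png',c)
where()
E
```

```text
time_s: 3.8
eef_pos: [0.6603, 0.0087, 0.1677]
eef_rot: [-0.001, -0.084, 0.996, 0.0]
wrist_force: [-0.1, -0.6, -0.3]
width: 0.006
grasp_force: 0.0
t 3.8 bal [0.1036 0.0004] z 0.1677 F tool [ 0.16 -0.59  0.31] w 0.006 yaw err [ 0.    -0.001  0.   ]
t 3.85 bal [0.104  0.0002] z 0.1684 F tool [ 0.08 -1.06 -0.74] w 0.001 yaw err [-0.  0.  0.]
```

View pics/s1.png

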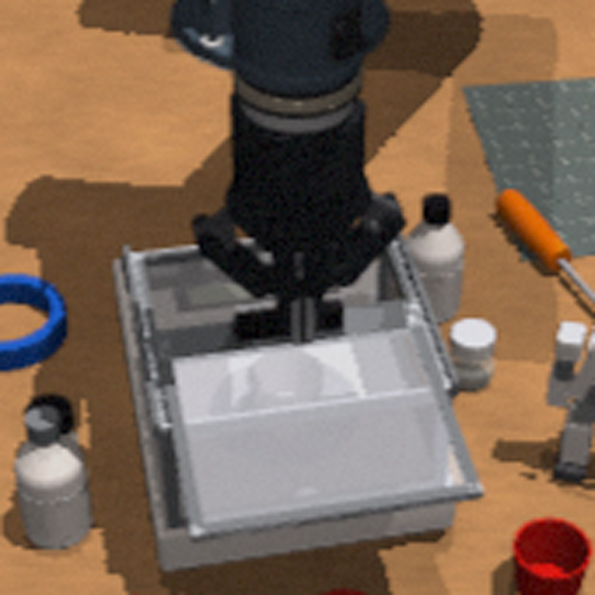

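The fingertips, at crop (300,330), are centred just behind the black bar and above the pane. I'll lower them 12 mm and start pushing towards the front.

```bash
python3 -m crank '[0,0,0,0,0,0.006,0, 0,0,0,0,0,0.006,0, 0,0,0,0.003,0,0,0, 0,0,0,0.003,0,0,0, 0,0,0,0.003,0,0,0, 0,0,0,0.003,0,0,0, 0,0,0,0.003,0,0,0, 0,0,0,0.003,0,0,0, 0,0,0,0.004,0,0,0, 0,0,0,0.004,0,0,0, 0,0,0,0.004,0,0,0, 0,0,0,0.004,0,0,0, 0,0,0,0.004,0,0,0, 0,0,0,0.004,0,0,0, 0,0,0,0.004,0,0,0, 0,0,0,0.004,0,0,0]' && python3 - <<'E'
from h import *
where()
f=shot('scene'); c=cv2.resize(f['img'][120:290,170:340,::-1],None,fx=3.5,fy=3.5,interpolation=cv2.INTER_CUBIC); cv2.imwrite('pics/s2.png',c)
for i in range(3): where()
E
```

```text
time_s: 5.45
eef_pos: [0.6111, 0.0002, 0.1564]
eef_rot: [0.0, -0.084, 0.996, -0.0]
wrist_force: [1.6, 0.2, 0.6]
width: -0.0
grasp_force: 0.7
t 5.45 bal [0.0536 0.0002] z 0.1564 F tool [-1.6  -0.11 -0.6 ] w -0.0 yaw err [-0.  0.  0.]
t 5.5 bal [0.0528 0.0003] z 0.1562 F tool [-0.83 -0.28  0.03] w 0.003 yaw err [ 0.    -0.001  0.   ]
t 5.5 bal [0.0528 0.0003] z 0.1562 F tool [-0.83 -0.28  0.03] w 0.003 yaw err [ 0.    -0.001  0.   ]
t 5.5 bal [0.0528 0.0003] z 0.1562 F tool [-0.83 -0.28  0.03] w 0.003 yaw err [ 0.    -0.001  0.   ]
```

View pics/s2.png

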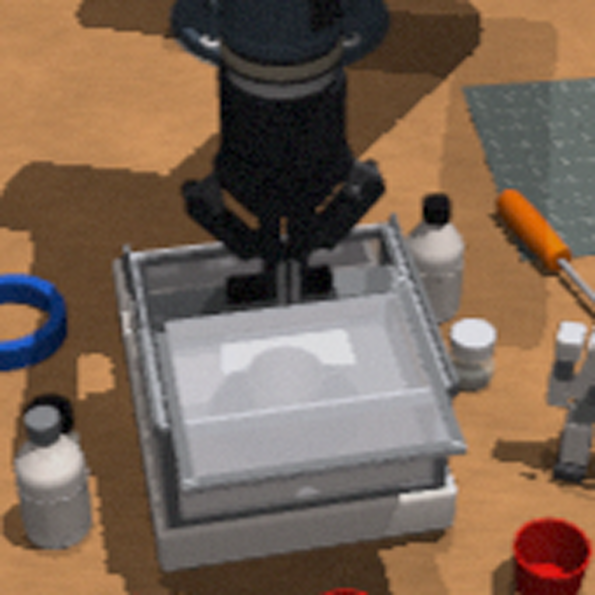

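The window is sliding with the bar (crop 280,285) and the balance hasn't moved. I'll push on, slowing as it nears the stop.

```bash
python3 -m crank '[0,0,0,0.003,0,0,0, 0,0,0,0.004,0,0,0, 0,0,0,0.004,0,0,0, 0,0,0,0.004,0,0,0, 0,0,0,0.004,0,0,0, 0,0,0,0.004,0,0,0, 0,0,0,0.004,0,0,0, 0,0,0,0.004,0,0,0, 0,0,0,0.004,0,0,0, 0,0,0,0.003,0,0,0, 0,0,0,0.002,0,0,0, 0,0,0,0.002,0,0,0, 0,0,0,0.001,0,0,0]' && python3 - <<'E'
from h import *
where()
f=shot('scene'); where(); c=cv2.resize(f['img'][120:290,170:340,::-1],None,fx=3.5,fy=3.5,interpolation=cv2.INTER_CUBIC); cv2.imwrite('pics/s3.png',c)
E
for i in 1 2; do python3 -m crank '[0,0,0,0.001,0,0,0,0,0,0,0,0,0,0]'; python3 -c "
from h import *
where()"; done
```

```text
time_s: 6.8
eef_pos: [0.5687, -0.0069, 0.1563]
eef_rot: [-0.0, -0.084, 0.996, 0.0]
wrist_force: [1.3, -0.3, -0.8]
width: 0.003
grasp_force: 0.6
t 6.8 bal [0.0107 0.0003] z 0.1563 F tool [-1.25 -0.55  0.8 ] w 0.003 yaw err [ 0. -0.  0.]
t 6.85 bal [0.0106 0.0003] z 0.1563 F tool [-1.36  1.26  0.19] w -0.003 yaw err [ 0. -0.  0.]
time_s: 7.05
eef_pos: [0.5679, -0.0071, 0.1563]
eef_rot: [-0.0, -0.084, 0.996, -0.0]
wrist_force: [0.4, -0.4, -0.2]
width: 0.002
grasp_force: 0.4
t 7.05 bal [0.0098 0.0003] z 0.1563 F tool [-0.29 -0.41  0.24] w 0.002 yaw err [-0. -0.  0.]
time_s: 7.25
eef_pos: [0.5669, -0.0073, 0.1563]
eef_rot: [-0.0, -0.084, 0.996, -0.0]
wrist_force: [0.6, -0.2, -1.4]
width: -0.001
grasp_force: 0.5
t 7.25 bal [0.0088 0.0003] z 0.1563 F tool [-0.57 -0.29  1.38] w -0.001 yaw err [-0. -0.  0.]
```

```bash
w='from h import *;where()'
python3 -m crank '[0,0,0,0.002,0,0,0,0,0,0,0.002,0,0,0,0,0,0,0,0,0,0]'>/dev/null; python3 -c "$w"
python3 -m crank '[0,0,0,0.002,0,0,0,0,0,0,0,0,0,0]'>/dev/null; python3 -c "$w"
python3 -m crank '[0,0,0,0.001,0,0,0,0,0,0,0,0,0,0]'>/dev/null; python3 -c "$w"
python3 -m crank '[0,0,0,0.001,0,0,0,0,0,0,0,0,0,0]'>/dev/null; python3 -c "$w"
```

```text
t 7.55 bal [0.0045 0.0002] z 0.1563 F tool [-0.08 -0.57  0.36] w -0.004 yaw err [-0.    -0.001  0.   ]
t 7.75 bal [0.0025 0.0003] z 0.1563 F tool [-0.62 -0.19  0.73] w 0.002 yaw err [-0. -0.  0.]
t 7.95 bal [0.0018 0.0002] z 0.1563 F tool [-1.86  0.32  1.19] w 0.002 yaw err [-0. -0.  0.]
t 8.15 bal [0.0008 0.0002] z 0.1563 F tool [-1.3  -0.02 -0.06] w 0.001 yaw err [-0. -0.  0.]
```

```bash
w='from h import *;where()'
python3 -m crank '[0,0,0,0.001,0,0,0,0,0,0,0,0,0,0]'>/dev/null; python3 -c "$w"
python3 -m crank '[0,0,0,0.001,0,0,0,0,0,0,0,0,0,0]'>/dev/null; python3 -c "$w"
python3 - <<'E'
from h import *
f=shot('scene'); where(); c=cv2.resize(f['img'][120:290,170:340,::-1],None,fx=3.5,fy=3.5,interpolation=cv2.INTER_CUBIC); cv2.imwrite('pics/s4.png',c)
E
```

```text
t 8.35 bal [-0.0002  0.0003] z 0.1563 F tool [-1.52 -0.54  0.05] w 0.001 yaw err [-0. -0.  0.]
t 8.55 bal [-0.0012  0.0003] z 0.1563 F tool [-0.29  0.29 -1.2 ] w 0.003 yaw err [-0. -0.  0.]
t 8.6 bal [-0.0013  0.0002] z 0.1563 F tool [-0.9   0.26 -0.26] w 0.0 yaw err [-0. -0.  0.]
```

View pics/s4.png

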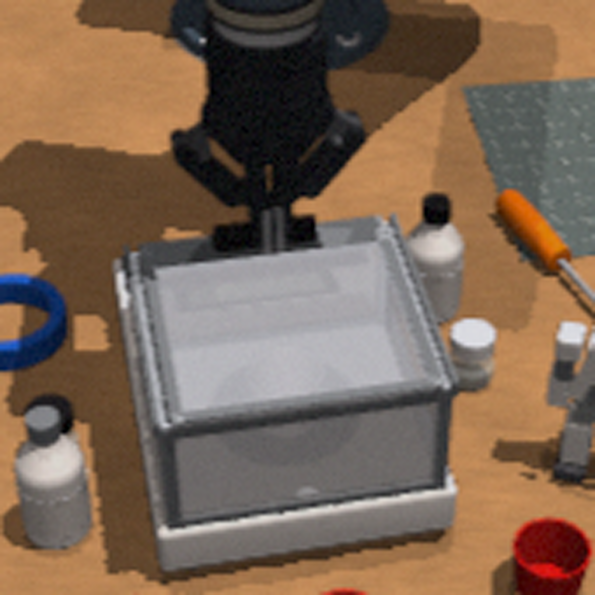

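The pane's back edge, at crop y≈400–430, is now almost level with the shield's back wall, and the balance hasn't moved. I'll keep going in 1 mm steps until the force rises at the stop.

```bash
w='from h import *;where()'
python3 -m crank '[0,0,0,0.001,0,0,0,0,0,0,0,0,0,0]'>/dev/null; python3 -c "$w"
python3 -m crank '[0,0,0,0.001,0,0,0,0,0,0,0,0,0,0]'>/dev/null; python3 -c "$w"
```

```text
t 8.8 bal [-0.0022  0.0003] z 0.1563 F tool [-1.35 -0.38  0.17] w 0.001 yaw err [-0. -0.  0.]
t 9.0 bal [-0.0022  0.0002] z 0.1564 F tool [-3.79  0.79  1.29] w -0.001 yaw err [-0.     0.002 -0.   ]
```

```bash
w='from h import *;where()'
python3 -m crank '[0,0,0,0.001,0,0,0,0,0,0,0,0,0,0]'>/dev/null; python3 -c "$w"
```

```text
t 9.2 bal [-0.0022  0.0002] z 0.1565 F tool [-5.    0.74  2.9 ] w -0.003 yaw err [-0.     0.004 -0.   ]
```

The tip stopped dead at balance x = -2 mm and the force rose to 5 N, so the window is against its stop. I'll back off, lift and go over the zero key.

```bash
python3 -m crank '[0,0,0,-0.004,0,0,0, 0,0,0,-0.006,0,0,0, 0,0,0,-0.002,0,-0.01,0, 0,0,0,0,0,-0.02,0, 0,0,0,0,0,-0.02,0, 0,0,0,0.014,-0.003,0,0, 0,0,0,0.02,-0.003,0,0, 0,0,0,0.02,-0.003,0,0, 0,0,0,0.02,-0.003,0,0, 0,0,0,0.02,-0.003,0,0, 0,0,0,0.02,-0.003,0,0, 0,0,0,0.012,-0.003,0,0, 0,0,0,0,0,0.02,0, 0,0,0,0,0,0.03,0, 0,0,0,0,0,0.03,0, 0,0,0,0,0,0.03,0, 0,0,0,0,0,0.015,0, 0,0,0,0,0,0,0]'; python3 - <<'E'
from h import *
where()
f=shot('scene'); f=shot('top'); where(); s=load('scene')
a=cv2.resize(f['img'][120:340,210:370,::-1],None,fx=2.5,fy=2.5,interpolation=cv2.INTER_CUBIC)
b=cv2.resize(s['img'][120:290,170:325,::-1],None,fx=2.5,fy=2.5,interpolation=cv2.INTER_CUBIC)
c=np.zeros((550,800,3),np.uint8); c[:,:400]=a; c[:425,400:787]=b[:425,:387]; cv2.imwrite('pics/k1.png',c)
E
```

```text
time_s: 11.0
eef_pos: [0.4444, -0.049, 0.0798]
eef_rot: [-0.002, -0.084, 0.996, 0.001]
wrist_force: [-0.3, -0.0, 0.7]
width: -0.004
grasp_force: 0.0
t 11.0 bal [-0.1189 -0.0204] z 0.0798 F tool [ 0.29  0.   -0.72] w -0.004 yaw err [ 0.002 -0.004  0.   ]
t 11.1 bal [-0.1177 -0.0211] z 0.0816 F tool [-0.91 -0.33  0.17] w 0.003 yaw err [-0.  0.  0.]
```

View pics/k1.png

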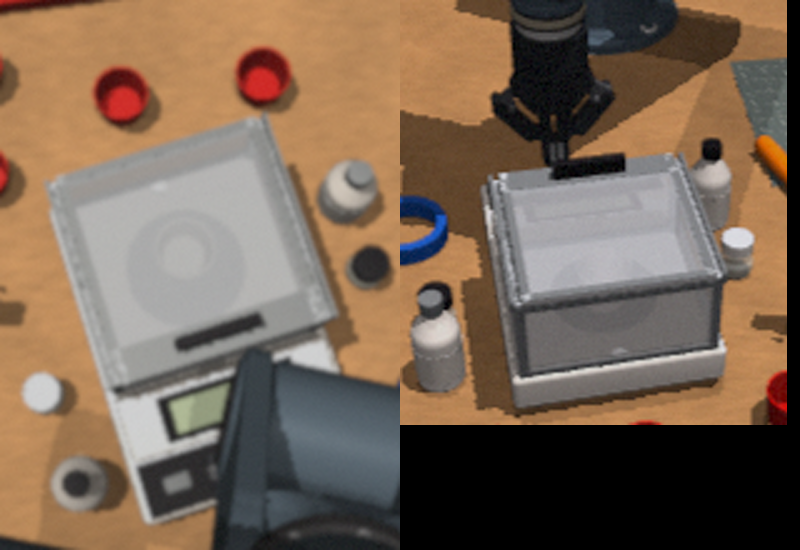

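The left half shows the window covering the shield completely, the cup upright on the pan and the power key still at its original pixel, about (281,313), so the balance hasn't shifted. The fingertips are above the zero key, and I'll press gently.

```bash
w='from h import *;where()'
python3 -m crank '[0,0,0,0,0,0.01,0, 0,0,0,0,0,0.008,0, 0,0,0,0,0,0.005,0, 0,0,0,0,0,0,0,0,0,0,0,0,0,0]'>/dev/null; python3 -c "$w"
python3 -m crank '[0,0,0,0,0,0.001,0,0,0,0,0,0,0,0]'>/dev/null; python3 -c "$w"
python3 -m crank '[0,0,0,0,0,0.001,0,0,0,0,0,0,0,0]'>/dev/null; python3 -c "$w"
python3 -m crank '[0,0,0,0,0,0.001,0,0,0,0,0,0,0,0]'>/dev/null; python3 -c "$w"
```

```text
t 11.6 bal [-0.1181 -0.0207] z 0.0582 F tool [ 0.   -0.4  -0.46] w -0.0 yaw err [ 0. -0.  0.]
t 11.8 bal [-0.118  -0.0208] z 0.0574 F tool [-0.14 -0.71  0.32] w 0.004 yaw err [-0.  0.  0.]
t 12.0 bal [-0.1181 -0.0208] z 0.0563 F tool [-0.36 -0.03  0.11] w -0.002 yaw err [-0.  0.  0.]
t 12.2 bal [-0.118  -0.0208] z 0.0553 F tool [-1.15 -0.04  0.06] w -0.002 yaw err [-0.  0.  0.]
```

```bash
w='from h import *;where()'
python3 -m crank '[0,0,0,0,0,0.001,0,0,0,0,0,0,0,0]'>/dev/null; python3 -c "$w"
python3 -m crank '[0,0,0,0,0,0.001,0,0,0,0,0,0,0,0]'>/dev/null; python3 -c "$w"
python3 -m crank '[0,0,0,0,0,0.0005,0,0,0,0,0,0,0,0]'>/dev/null; python3 -c "$w"
```

```text
t 12.4 bal [-0.118  -0.0208] z 0.0543 F tool [ 0.26  1.19 -2.25] w -0.001 yaw err [-0.  0.  0.]
t 12.6 bal [-0.118  -0.0208] z 0.0533 F tool [ 0.24  0.69 -3.16] w -0.0 yaw err [-0.  0.  0.]
t 12.8 bal [-0.118  -0.0208] z 0.0529 F tool [ 1.14  0.18 -3.04] w 0.0 yaw err [-0.  0.  0.]
```

```bash
w='from h import *;where()'
python3 -m crank '[0,0,0,0,0,0.0005,0,0,0,0,0,0,0,0]'>/dev/null; python3 -c "$w"
python3 -m crank '[0,0,0,0,0,0.0003,0,0,0,0,0,0,0,0]'>/dev/null; python3 -c "$w"
python3 -m crank '[0,0,0,0,0,0,0]'>/dev/null; python3 -c "$w"
python3 -m crank '[0,0,0,0,0,0,0]'>/dev/null; python3 -c "$w"
```

```text
t 13.0 bal [-0.118  -0.0208] z 0.0523 F tool [-0.13 -0.6  -3.12] w 0.002 yaw err [-0.  0.  0.]
t 13.2 bal [-0.118  -0.0208] z 0.052 F tool [-0.68  0.09 -3.6 ] w -0.003 yaw err [-0.  0.  0.]
t 13.3 bal [-0.118  -0.0208] z 0.052 F tool [-0.17 -0.48 -3.73] w -0.003 yaw err [-0.  0.  0.]
t 13.4 bal [-0.118  -0.0208] z 0.052 F tool [ 0.08  0.21 -4.11] w -0.002 yaw err [-0.  0.  0.]
```

About 3.8 N at 3.5 mm travel is well past the contact point at 2.5 mm. I'll release the key, lift straight up and clear the view.

```bash
python3 -m crank '[0,0,0,0,0,-0.003,0, 0,0,0,0,0,-0.006,0, 0,0,0,0,0,-0.02,0, 0,0,0,0,0,-0.03,0, 0,0,0,0,0,-0.03,0, 0,0,0,0,0,-0.03,0, 0,0,0,0,0,-0.03,0, 0,0,0,0,0,-0.03,0, 0,0,0,0,0,-0.02,0, 0,0,0,0,0.02,0,0, 0,0,0,0,0.03,0,0, 0,0,0,0,0.03,0,0, 0,0,0,0,0.03,0,0, 0,0,0,0,0.03,0,0, 0,0,0,0,0.03,0,0, 0,0,0,0,0.03,0,0, 0,0,0,0,0.03,0,0, 0,0,0,0,0.02,0,0, 0,0,0,0,0,0,0, 0,0,0,0,0,0,0]'; python3 - <<'E'
from h import *
o=load('scene'); f=shot('top'); s=shot('scene'); where()
a=cv2.resize(f['img'][120:340,210:370,::-1],None,fx=2.5,fy=2.5,interpolation=cv2.INTER_CUBIC)
b=cv2.resize(s['img'][120:290,170:325,::-1],None,fx=2.5,fy=2.5,interpolation=cv2.INTER_CUBIC)
c=np.zeros((550,800,3),np.uint8); c[:,:400]=a; c[:425,400:787]=b[:425,:387]; cv2.imwrite('pics/k2.png',c)
for u,v in [(337,294),(318,300),(299,306),(280,312)]:
    print([round(float(np.median([dep(f,u+i,v+j)[2] for i in(-1,0,1) for j in(-1,0,1)])),4)])
E
```

```text
time_s: 15.4
eef_pos: [0.4028, 0.1971, 0.2509]
eef_rot: [-0.0, -0.085, 0.996, -0.0]
wrist_force: [0.8, 0.2, -0.5]
width: 0.003
grasp_force: 0.0
t 15.5 bal [-0.1184  0.2285] z 0.2509 F tool [-0.5  -0.5   0.42] w -0.002 yaw err [-0.    -0.001 -0.   ]
[0.0559]
[0.0573]
[0.0555]
[0.0557]
```

View pics/k2.png

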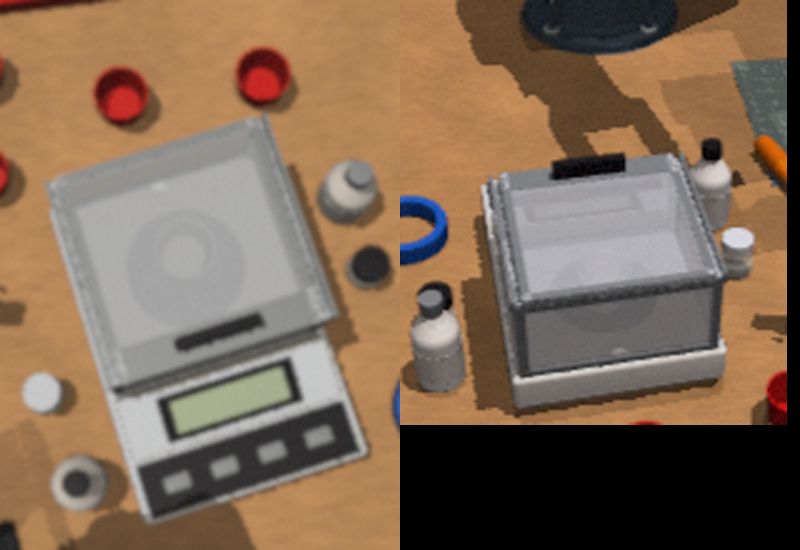

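The picture shows the window shut, the keys all up (zero key at crop 272,450), the cup standing on the pan and the balance and its neighbours in place. The robot is touching nothing, so I'm handing in.

```bash
python3 -c "
from rig import ctrl
print(ctrl.hand_in())"
```

```text
the job is handed in; nothing more can be done
None
```

I slid the window shut against its stop, then pressed the zero key about 3.5 mm with about 4 N and let it spring back up; the last pictures showed the cup, the balance and the things beside it unmoved, and I handed the job in at about 15.5 s.

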